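# Start a quick-thread screw in a fixture boss

### The job

Take the knurled screw with the cross pin out of the rack and stand it upright in the round fixture boss, so that its cross pin rests on the sloping thread starts. Turn it backward (counterclockwise from above) until you feel it drop off the thread starts, then forward (clockwise) one full turn so that the thread has it, and finish while still holding the screw by its head, without letting go. Leave the plain pin and the other things where they are.

Things in the scene. Friction and masses are not known exactly. Their poses are not given: they have to be found in the camera images.
- screw: Loose steel screw, 79 mm long, 0.12 kg, upright in one of the two rack sockets. Origin: centre of its lower tip; z up to the head. Round shank 17 mm in diameter, chamfered tip; round knurled head 26 mm in diameter from 51 to 79 mm above the tip (grip there), dark slot on top along the screw's x axis. Half a turn about z leaves it the same.
- screw_pin (a point): Centre of the screw's cross pin, on the screw's axis 20 mm above its tip. The pin is 4 mm thick and 29 mm long, runs along the screw's x axis (parallel to the slot) and sticks out 6 mm on either side of the shank. In the rack it lies on the rack's top: the screw must rise 20 mm to come out.
- screw_head (a point): Centre of the screw's head, on its axis 65 mm above the tip.
- boss: Fixed fixture boss: dark foot 92 mm (its x) by 66 mm, 8 mm thick, a bolt head near each end; on it an upright tube, outer diameter 51 mm, rim 51 mm above the table. Origin: centre of the underside; z up. Inside, a right-hand thread with two starts half a turn apart: ridges of 20 mm inner and 32 mm outer diameter that carry the cross pin and sink 18 mm a turn clockwise.
- boss_mouth (a point): On the boss's axis, 50 mm above the table, level with the ramps' upper ends. From the pocket, turned forward (clockwise), the cross pin runs under the ramps and sinks 18 mm a turn with 2 mm of axial play; one turn on from the pocket its centre is about 26.5 mm above the table, and the screw cannot be pulled out. The head stays 5 mm clear of the rim; it may be let go and regripped on the way.
- boss_ramp (a point): Middle of one ramp (thread start), 13 mm from the axis along the boss's x. Angles here: screw's x axis counterclockwise from boss's x axis, seen from above, repeating every 180 degrees. From -44 to +65 the pin lies on the ramps, its centre 46.5 mm above the table at -44, 49 at 0, 52 at +65, where the ramps end. A stop blocks clockwise turning on the ramp at about -44.
- boss_pocket (a point): Bottom of the pocket beyond one ramp's upper end, 13 mm from the axis at 85 degrees counterclockwise from the boss's x, 42 mm above the table. Turned counterclockwise past +65 degrees the pin drops about 8 mm into the pocket (a light push, 6 N, helps a held screw down; pin centre then 43.5 to 45 mm up); a stop ends backward turning at about +106. Only from here can the thread be entered.
- rack: Fixed grey plastic block, 56 mm (x) by 126 mm (y), 30 mm high, with two through sockets of 20 mm diameter on its y axis, 35 mm to either side of its middle. Origin: centre of the underside.
- plain_pin: Loose plain steel pin in the other rack socket: smooth, 18 mm in diameter, 62 mm long, a round collar instead of a cross pin; origin at its lower tip. Not to be moved.
- weight: Small brass weight, 30 mm in diameter, 40 mm high, standing loose on the table; origin at its underside. Not to be moved.
- tweezers: Steel tweezers, 124 mm long, 12 mm wide, 9 mm high, lying loose on the table between rack and boss; origin at the underside. Not to be moved.
Mind the look-alikes: they are no part of the job. What is shaped like the screw but yellow is not meant.

How it is judged:
By the outcome, as a careful person would: the job done as asked, in the order asked, and still so for the second after the job is handed in, while the arm keeps its last pose, push and grip.
It also fails if it takes over 72 s, if anything falls off the work surface, if the arm or the gripper's body presses on something with over 40 N, if the wrist force passes 120 N, or if a joint passes its speed limit or range.

### The arm

A 6-joint arm with a two-finger parallel gripper is mounted at the origin on a cart in front of the work surface, level with it; the furniture and walls round the work are solid. World frame = base frame: x ahead of the robot, y to its left, z up, the work surface at z = 0. Lengths are in m, angles in rad, forces in N, time in s.
With the tool pointing down it reaches from about 0.35 to 0.85 m from the base axis. Payload 8.1 kg.
Tool frame: the origin (TCP) lies between the finger pads; the fingertips stand ahead of it and the grasp point (between the pads) lies 3 mm ahead of it (finger_overhang is the z of the fingertips in the tool frame, in m); z points along the fingers, y is the line along which they close (so a half turn about z gives the same grasp; the last joint's range is limited). The gripper opens to 93 mm and grips with 3 to 60 N. Pads are 15 mm wide; open, the fingers measure 128 mm over their backs; the gripper's body (75 mm by 188 mm) begins 65 mm behind the grasp point.
Start: joints at [1.068, 0.13, 1.488, -0, 1.523, -0.085], TCP at [0.243, 0.548, 0.241] pointing down, gripper open.
Joint ranges: [-2.96, 2.96], [-0.89, 2.26], [0.02, 2.5], [-1.34, 4.48], [0, 2.73], [-2.66, 2.66]. Speed limits (rad/s): [2.39, 2.39, 2.79, 3.14, 3.14, 3.14].

### API

Orientations are given as [roll, pitch, yaw] about the fixed x, y, z axes, in that order (R = Rz(yaw) Ry(pitch) Rx(roll)).
In Python, from plant import get_state, camera, close_job, finger_overhang gives the robot as it stands.
- The arm moves only by the tool play_rows, never from a script. Its argument "increments" is a list that holds one entry, the list of rows, each a list of 7 numbers: the turn, a rotation vector about the tool's x, y, z in degrees, then the shift along the tool's x, y, z in mm, then the finger opening in mm, from 0 to 93. In form: [[[wx, wy, wz, tx, ty, tz, jaw], ...]]. A call has 1 to 12 rows; each row is the pose to reach, as a shift and turn from the pose commanded when the call began, along the tool's axes at that moment; what a row does not reach only later rows make up. A row lasts 1/10 s, in which the tool goes at most 50 mm and 8.59 degrees, less where a joint would pass 70% of its speed; a pose out of reach is approached as far as the arm can. A call with a gripper value outside its range is refused whole. The fingers move at their own pace and stop on an object; "force" is the grip in N (left out, the last holds). Time passes only in rows, so rows that repeat a pose let the fingers close. It gives the time, the measured TCP pose, the force, the opening and the grip force at its end, in the units of the state.
- get_state(): the state, without advancing time (a new reading comes with each control period).
- camera(name): name is "side" or "top" or "wrist"; returns a dict with "pixels" (384x512x3 uint8, red, green, blue), "K" (3x3 intrinsics, pixels), "R" (3x3) and "t" (3): a world point X has camera coordinates R X + t; the wrist camera has in their place "hand_eye" (4x4, takes a point from camera to tool coordinates, whose origin is the TCP and whose axes are the flange's). Camera axes: x right, y down, z forward; pixel columns grow to the right and rows downward; lengths in m; the calibration is good to about 2 mm. A picture is of the moment at which its call begins: read the wrist's pose just before it. There is no depth.
- close_job(): hands the job in; it is judged then, once.
The state is a dict: "clock": time; "joint_pos": joint angles; "qd": joint speeds; "joint_efforts": joint torques, N m; "eef_pos": TCP position; "orientation": TCP orientation; "wrist_force": force on the tool from outside, world axes, zero at the start; "torque": the same for the moment, N m; "width": finger opening in m; "finger_force": force on a finger pad.
Only numpy, scipy, OpenCV 4.12 (cv2) and the standard library are available. Lean on these libraries where they do the work, as an engineer would, in place of code of your own. Each camera call takes 0.05 s, during which the arm holds its last target. There are 200 camera calls.

## Working session

There is one attempt and no reset: what is moved stays moved. The work goes in short steps, Python scripts to look and compute and a tool call to move; the robot and the scene stay as the last step left them, time stands still between calls to the robot, and variables do not carry over. Pictures are saved under pics/ and viewed, at most 10 in all, crops included, and the job is handed in when it is done.

Besides the shell and the picture viewer there is one more tool, called after "Call:" in YAML: its name, and indented under it one key for each argument. play_rows: Moves the arm, as the interface text tells. Its arguments: {"type":"object","properties":{"increments":{"type":"array"},"force":{"type":"number"}},"required":["increments"]}

```bash
mkdir -p pics; ls; python3 - <<'E'
from plant import get_state, camera, finger_overhang
import cv2,numpy as np
s=get_state();print(s,finger_overhang)
a=[camera(n) for n in("top","side")]
for c,n in zip(a,("top","side")):
    cv2.imwrite(f"pics/{n}0.png",c["pixels"][:,:,::-1]);print(n,c["K"],c["R"],c["t"])
    np.savez(f"{n}0.npz",**c)
E
```

```text
pics
{'clock': 0.0, 'joint_pos': array([ 1.06759254e+00,  1.31132662e-01,  1.48932242e+00, -1.99899367e-05,
        1.52296964e+00, -8.53824200e-02]), 'qd': array([-6.53613433e-05,  2.14281740e-04, -5.70017865e-04, -1.10249298e-03,
        1.43670896e-03,  8.21765841e-04]), 'joint_efforts': array([-6.99104203e-04, -5.59832740e+01, -4.91770506e+01,  7.67405285e-02,
        3.51302465e-02, -1.66872969e-04]), 'eef_pos': array([0.2431778 , 0.54792181, 0.23958074]), 'orientation': array([-3.13976556e+00, -1.36343856e-04,  2.72377213e+00]), 'wrist_force': array([ 0.35980748, -0.95297783, -0.03245998]), 'torque': array([-0.04971882,  0.01113857, -0.03218951]), 'finger_force': 0.0, 'width': 0.09311742577226063} 0.022
top [[406.36028863   0.         248.76242968]
 [  0.         406.36028863 188.80338755]
 [  0.           0.           1.        ]] [[-4.43777647e-04 -9.99664575e-01  2.58947820e-02]
 [-9.94007265e-01 -2.38966998e-03 -1.09287911e-01]
 [ 1.09313133e-01 -2.57881010e-02 -9.93672790e-01]] [0.0293411  0.51948022 1.01763046]
side [[380.17945163   0.         252.48384926]
 [  0.         380.17945163 196.1183566 ]
 [  0.           0.           1.        ]] [[ 0.33246091  0.94300566  0.01449382]
 [ 0.67775288 -0.22820163 -0.69898144]
 [-0.65583594  0.24220723 -0.71499292]] [-0.18919553 -0.27890279  1.22662978]
```

View pics/top0.png

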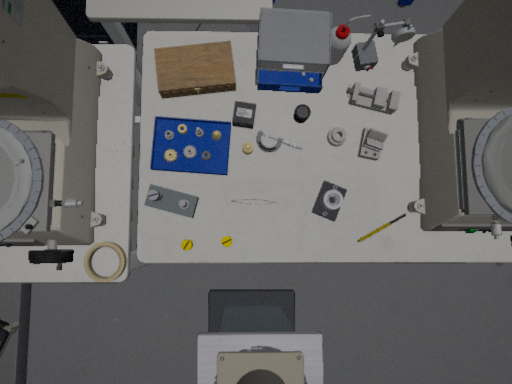

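View pics/side0.png

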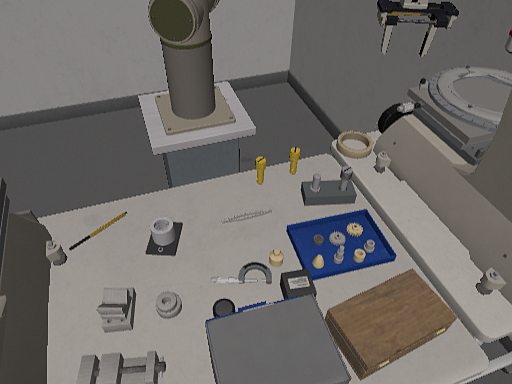

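The top view shows the rack at (172,200) with heads at about (153,196) and (183,204), the boss at (330,200), the tweezers at (255,201), and yellow look-alikes at (187,244) and (227,241). In the side view the rack is at (328,190), with a taller piece at (347,175) and a shorter one at (316,183), and the boss is at (163,235).

Candidates for the screw are top (153,196), top (183,204) and the two yellow ones. I'll enlarge to confirm.

```bash
python3 - <<'E'
import cv2,numpy as np
t=cv2.imread("pics/top0.png");s=cv2.imread("pics/side0.png")
def c(im,x,y):
    return cv2.resize(im[y:y+54,x:x+72],(396,297),interpolation=cv2.INTER_CUBIC)
o=np.vstack([np.hstack([c(t,136,174),c(t,294,174)]),np.hstack([c(s,292,156),c(s,128,207)])])
cv2.imwrite("pics/crop1.png",o)
E
```

```text
(no output)
```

View pics/crop1.png

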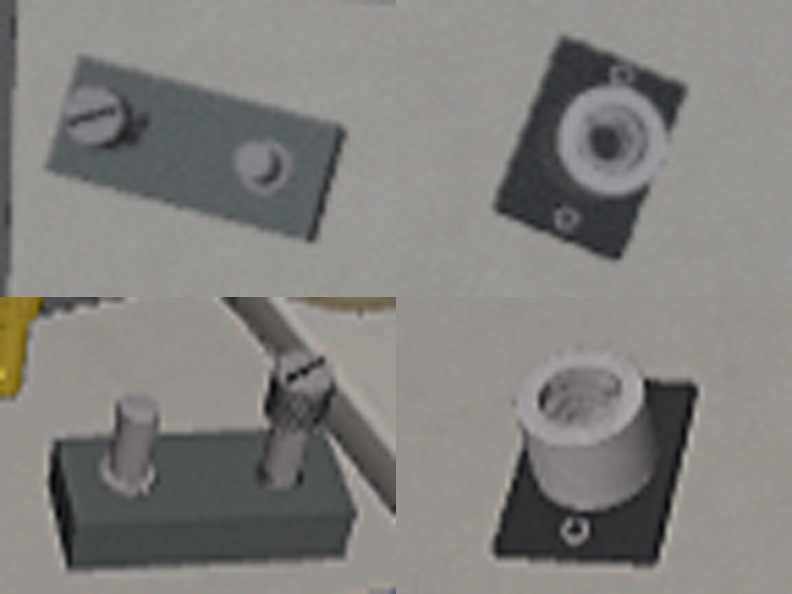

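The crop shows the slotted, knurled grey head at top (153.6,195.1) / side (347.1,169.6). That is the screw: it is grey, tall, and its slot and knurl are visible. The shorter collared piece at top (183,204) is the plain pin, and the yellow ones are look-alikes. The boss rim is at top (333.2,199.5) / side (161.6,225.2).

```bash
cat > h.py <<'E'
import cv2,numpy as np
from scipy.spatial.transform import Rotation as Rot
from plant import get_state,camera
def load(n):
    d=np.load(n+".npz");return {k:d[k] for k in d}
def ray(c,uv):
    d=c["R"].T@np.linalg.solve(c["K"],[uv[0],uv[1],1.]);return -c["R"].T@c["t"],d
def onz(c,uv,z):
    o,d=ray(c,uv);return o+d*(z-o[2])/d[2]
def tri(c1,u1,c2,u2):
    (a,d),(b,e)=ray(c1,u1),ray(c2,u2)
    s=np.linalg.lstsq(np.c_[d,-e],b-a,rcond=None)[0]
    p,q=a+s[0]*d,b+s[1]*e;return (p+q)/2,np.linalg.norm(p-q)
def wrist():
    s=get_state();c=camera("wrist")
    T=np.eye(4);T[:3,:3]=Rot.from_euler("xyz",s["orientation"]).as_matrix();T[:3,3]=s["eef_pos"]
    W=np.linalg.inv(T@c["hand_eye"]);c["R"]=W[:3,:3];c["t"]=W[:3,3];return c,s
def proj(c,X):
    p=c["K"]@(c["R"]@np.asarray(X)+c["t"]);return p[:2]/p[2]
E
python3 - <<'E'
from h import *
t,s=load("top0"),load("side0")
print("boss rim tri",tri(t,(333.2,199.5),s,(161.6,225.2)),onz(t,(333.2,199.5),.051),onz(s,(161.6,225.2),.051))
print("head top tri",tri(t,(153.6,195.1),s,(347.1,169.6)),onz(t,(153.6,195.1),.091),onz(s,(347.1,169.6),.091))
C=lambda x,y,ox,oy:(ox+x/5.5,oy+y/5.5)
print("slot top",onz(t,C(78,123,136,174),.091)-onz(t,C(118,108,136,174),.091))
print("slot side",onz(s,C(288,82,292,156),.091)-onz(s,C(325,64,292,156),.091))
hsv=cv2.cvtColor(t["pixels"],cv2.COLOR_RGB2HSV)
for nm,roi in(("boss",(294,174,366,228)),("rack",(140,180,205,222))):
    x0,y0,x1,y1=roi;g=t["pixels"][y0:y1,x0:x1].max(2)
    m=((g<(80 if nm=="boss" else 115))*255).astype(np.uint8)
    cs,_=cv2.findContours(m,cv2.RETR_EXTERNAL,cv2.CHAIN_APPROX_NONE);k=max(cs,key=cv2.contourArea)[:,0]+[x0,y0]
    z=.008 if nm=="boss" else .03
    P=np.array([onz(t,u,z)[:2] for u in k]).astype(np.float32)*1000
    print(nm,cv2.minAreaRect(P),cv2.boxPoints(cv2.minAreaRect(P)))
c,_=wrist();print(c["hand_eye"],c["K"])
E
```

```text
boss rim tri (array([ 0.49079003, -0.18332618,  0.0462284 ]), np.float64(0.0009080872811817756)) [ 0.49029336 -0.18265559  0.051     ] [ 0.49520181 -0.18288998  0.051     ]
head top tri (array([0.49735854, 0.26103775, 0.08785965]), np.float64(0.001178453355450466)) [0.49678635 0.2598477  0.091     ] [0.50044115 0.25930924 0.091     ]
slot top [-0.00660556  0.01718358  0.        ]
slot side [ 0.00523041 -0.02093468  0.        ]
boss ((490.8127136230469, -181.57960510253906), (63.52527618408203, 90.42414855957031), 67.2641372680664) [[ 436.83804 -193.40047]
 [ 520.2359  -228.34789]
 [ 544.78735 -169.75874]
 [ 461.38953 -134.81133]]
rack ((488.37158203125, 227.15582275390625), (128.96078491210938, 55.22665023803711), 74.99678802490234) [[445.00732 172.02182]
 [498.35132 157.72513]
 [531.73584 282.28983]
 [478.39185 296.58652]]
[[-9.12803462e-04 -9.62961194e-01 -2.69638472e-01  7.60500192e-02]
 [ 9.99999579e-01 -9.04018391e-04 -1.56759711e-04 -2.14994624e-03]
 [-9.28046197e-05 -2.69638502e-01  9.62961614e-01 -1.45120979e-01]
 [ 0.00000000e+00  0.00000000e+00  0.00000000e+00  1.00000000e+00]] [[338.30192364   0.         253.52962985]
 [  0.         338.30192364 191.15410768]
 [  0.           0.           1.        ]]
```

```bash
cat >> h.py <<'E'
def row(pos,yaw,s=None,roll=np.pi):
    """relative tool-frame turn(deg), shift(mm) from measured state"""
    s=s or get_state();R=Rot.from_euler("xyz",s["orientation"])
    w=(R.inv()*Rot.from_euler("xyz",[np.pi,0,np.radians(yaw)])).as_rotvec(degrees=True)
    d=R.inv().apply(np.asarray(pos)-s["eef_pos"])*1000
    return np.round(w,1),np.round(d,1)
E
python3 - <<'E'
from h import *
t,s=load("top0"),load("side0")
print(tri(t,(97,218),s,(382,160)),tri(t,(102,68),s,(490,283)))
print(row((.3,.3,.26),245),row((.498,.26,.22),245))
o=cv2.resize(np.hstack([t["pixels"][150:300,0:150],s["pixels"][80:230,362:512]]),None,fx=2.6,fy=2.6)
cv2.imwrite("pics/mach.png",o[:,:,::-1])
E
```

```text
(array([0.4433637 , 0.41036309, 0.03447315]), np.float64(0.0026534507162060414)) (array([0.83559812, 0.41279879, 0.02869552]), np.float64(0.008024735113075662))
(array([ -0.1,  -0.1, -88.9]), array([-152.5, -203.7,  -19.9])) (array([ -0.1,  -0.1, -88.9]), array([-349.7, -159.9,   20. ]))
```

View pics/mach.png

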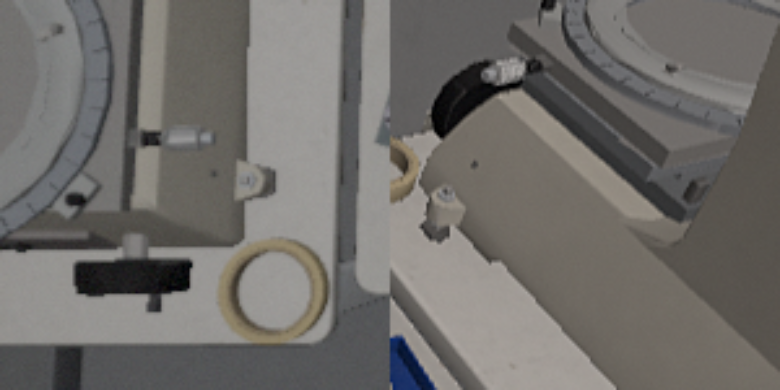

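The crop shows the left machine's base starting at y≈0.41 m, with a low post at its edge (97,218 in the top image). My path stays clear of it.

Call:
play_rows:
  increments:
    - [[0, 0, -30, -152, -204, -20, 93], [0, 0, -30, -152, -204, -20, 70], [0, 0, -40, -152, -204, -20, 55], [0, 0, -40, -152, -204, -20, 55], [0, 0, -45, -152, -204, -20, 55], [0, 0, -52, -152, -204, -20, 55], [0, 0, -60, -350, -160, 20, 55], [0, 0, -69, -350, -160, 20, 55], [0, 0, -77, -350, -160, 20, 55], [0, 0, -85, -350, -160, 20, 55], [0, 0, -89, -350, -160, 20, 55], [0, 0, -89, -350, -160, 20, 55]]
  force: 30

```text
clock: 1.35
eef_pos: [0.4992, 0.2589, 0.2187]
orientation: [3.14, -0.002, -2.007]
wrist_force: [-0.6, 0.6, 0.5]
width: 0.0551
finger_force: 0.0
```

Call:
play_rows:
  increments:
    - [[0, 0, 0, 0, 0, 0, 55], [0, 0, 0, 0, 0, 0, 55], [0, 0, 0, 0, 0, 0, 55]]

```text
clock: 1.65
eef_pos: [0.4977, 0.2608, 0.2215]
orientation: [-3.141, 0.001, -2.006]
wrist_force: [-0.3, 0.9, -0.7]
width: 0.0548
finger_force: 0.0
```

```bash
python3 - <<'E'
from h import *
c,s=wrist();np.savez("w1.npz",**c)
print(s["clock"],s["eef_pos"],np.degrees(s["orientation"]),s["joint_pos"],s["width"],proj(c,(.498,.26,.091)))
cv2.imwrite("pics/w1.png",c["pixels"][:,:,::-1])
E
```

```text
1.65 [0.49770406 0.26081073 0.22146235] [-1.79956918e+02  5.49950206e-02 -1.14947592e+02] [ 3.91377024e-01  3.60175829e-02  1.62285848e+00  9.71880679e-05
  1.48150114e+00 -2.31480626e+00] 0.054839618034597935 [251.6223626  190.09405549]
```

View pics/w1.png

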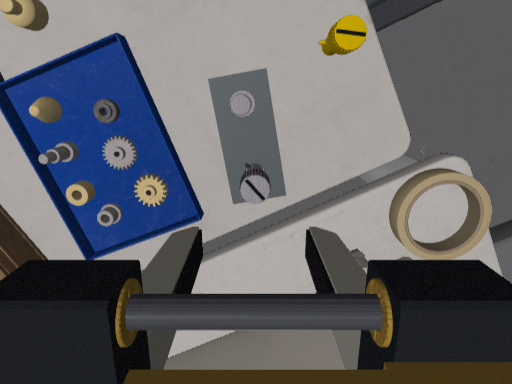

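The wrist view shows the screw head at (255,187) with its slot running from upper-left to lower-right and the cross pin visible at (248,170). The plain pin is at (241,104). Next I'll measure the slot and head precisely.

```bash
python3 - <<'E'
from h import *
c=load("w1");x0,y0=232,160
im=c["pixels"][y0:y0+52,x0:x0+46]
cv2.imwrite("pics/w1c.png",cv2.resize(im,None,fx=10,fy=10,interpolation=cv2.INTER_CUBIC)[:,:,::-1])
g=im.max(2);m=((g<60)*255).astype(np.uint8)
n,l,st,ce=cv2.connectedComponentsWithStats(m)
for i in range(1,n):
    if st[i,4]>12:
        p=np.argwhere(l==i)[:,::-1].astype(np.float32)+[x0,y0]
        P=np.array([onz(c,q,.091)[:2] for q in p]);v=np.linalg.svd(P-P.mean(0))[2][0]
        print(st[i],P.mean(0),np.degrees(np.arctan2(v[1],v[0])),p.mean(0))
E
```

```text
[14  3  5  5 16] [0.49196317 0.23954035] 112.91082708631657 [247.75   165.5625]
[27  8 11 16 55] [0.48316639 0.25201289] 105.60277760792876 [263.65454545 174.49090909]
[ 8 10  6 15 25] [0.49979999 0.24651622] 40.436202432012635 [242.84 176.88]
[13 20 20 20 75] [0.49554939 0.26058586] 106.73879029058173 [254.52       189.49333333]
```

View pics/w1c.png

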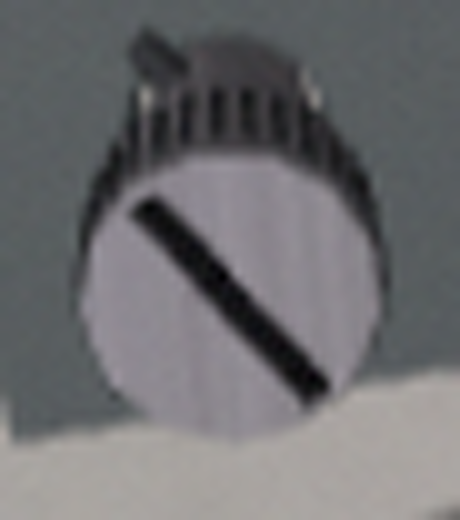

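The crop shows the slot crossing the head top cleanly. Its centre is (254.5,189.5), i.e. world (0.4955, 0.2606), at 106.7°. I'll descend and grip.

Call:
play_rows:
  increments:
    - [[0, 0, 0, 1, 2, 40, 55], [0, 0, 0, 1, 2, 80, 55], [0, 0, 0, 1, 2, 110, 55], [0, 0, 0, 1, 2, 125, 55], [0, 0, 0, 1, 2, 136, 55], [0, 0, 0, 1, 2, 136, 55], [0, 0, 0, 1, 2, 136, 40], [0, 0, 0, 1, 2, 136, 20], [0, 0, 0, 1, 2, 136, 20], [0, 0, 0, 1, 2, 136, 20], [0, 0, 0, 1, 2, 136, 20], [0, 0, 0, 1, 2, 136, 20]]
  force: 30

```text
clock: 2.9
eef_pos: [0.4967, 0.2603, 0.0853]
orientation: [-3.141, 0.001, -2.006]
wrist_force: [0.2, 0.1, 2.5]
width: 0.0253
finger_force: 30.0
```

```bash
python3 - <<'E'
from h import *
s=get_state();print({k:np.round(v,4) for k,v in s.items() if k not in("qd","joint_efforts")})
E
```

```text
{'clock': np.float64(2.9), 'joint_pos': array([ 3.9130e-01,  1.5380e-01,  1.7560e+00, -1.0000e-04,  1.2306e+00,
       -2.3150e+00]), 'eef_pos': array([0.4967, 0.2603, 0.0853]), 'orientation': array([-3.1407e+00,  9.0000e-04, -2.0061e+00]), 'wrist_force': array([0.2484, 0.1208, 2.4928]), 'torque': array([ 0.1118, -0.064 ,  0.0012]), 'finger_force': np.float64(29.9993), 'width': np.float64(0.0253)}
```

Call:
play_rows:
  increments:
    - [[0, 0, 0, 0, 0, -15, 20], [0, 0, 0, 0, 0, -40, 20], [0, 0, 0, 0, 0, -80, 20], [0, 0, 0, 0, 0, -115, 20], [0, 0, 8, 30, -16, -115, 20], [0, 0, 16, 70, -38, -115, 20], [0, 0, 24, 112, -61, -115, 20], [0, 0, 32, 154, -84, -115, 20], [0, 0, 40, 196, -107, -115, 20], [0, 0, 48, 238, -130, -115, 20], [0, 0, 56, 280, -153, -115, 20], [0, 0, 64, 322, -176, -115, 20]]

```text
clock: 4.1
eef_pos: [0.5196, -0.1079, 0.2006]
orientation: [3.142, 0.0, -3.129]
wrist_force: [1.0, 0.5, 0.5]
width: 0.0256
finger_force: 30.0
```

```bash
python3 - <<'E'
from h import *
s=get_state();print({k:np.round(v,4) for k,v in s.items() if k not in("qd","joint_efforts")},row((.526,-.218,.2),135))
E
```

```text
{'clock': np.float64(4.1), 'joint_pos': array([-3.0150e-01, -3.5600e-02,  1.7329e+00,  1.0000e-04,  1.4440e+00,
       -1.8852e+00]), 'eef_pos': array([ 0.5196, -0.1079,  0.2006]), 'orientation': array([ 3.1416e+00,  3.0000e-04, -3.1288e+00]), 'wrist_force': array([0.9988, 0.5465, 0.4957]), 'torque': array([ 0.0729, -0.0587,  0.007 ]), 'finger_force': np.float64(29.9925), 'width': np.float64(0.0256)} (array([ 0. ,  0. , 45.7]), array([  -5. , -110.1,    0.6]))
```

Call:
play_rows:
  increments:
    - [[0, 0, 8, -1, -30, 0, 20], [0, 0, 16, -2, -60, 0, 20], [0, 0, 24, -3, -90, 0, 20], [0, 0, 32, -4, -105, 0, 20], [0, 0, 40, -5, -107, 0, 20], [0, 0, 46, -5, -107, 0, 20], [0, 0, 46, -5, -107, 0, 20], [0, 0, 46, -5, -107, 0, 20], [0, 0, 46, -5, -107, 0, 20]]

```text
clock: 5.0
eef_pos: [0.5269, -0.2128, 0.1999]
orientation: [3.142, 0.0, 2.36]
wrist_force: [-0.3, 0.1, -0.6]
width: 0.0254
finger_force: 30.0
```

```bash
python3 - <<'E'
from h import *
c,s=wrist();np.savez("w2.npz",**c)
print({k:np.round(v,4) for k,v in s.items() if k not in("qd","joint_efforts")},proj(c,(.491,-.183,.051)))
cv2.imwrite("pics/w2.png",c["pixels"][:,:,::-1])
E
```

```text
{'clock': np.float64(5.0), 'joint_pos': array([-0.474 ,  0.0671,  1.6303,  0.    ,  1.4441, -1.2633]), 'eef_pos': array([ 0.5269, -0.2128,  0.1999]), 'orientation': array([3.1416, 0.    , 2.3601]), 'wrist_force': array([-0.3355,  0.1232, -0.5538]), 'torque': array([-0.0434,  0.0213,  0.0554]), 'finger_force': np.float64(29.9965), 'width': np.float64(0.0254)} [251.5118365  131.13940912]
```

View pics/w2.png

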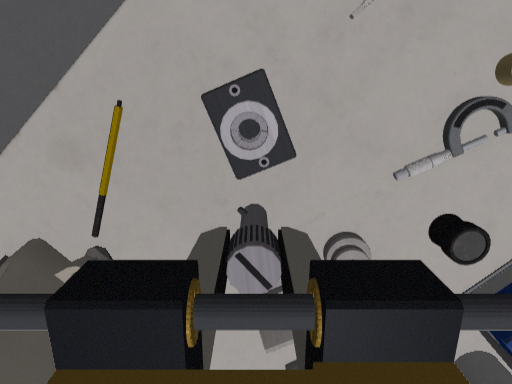

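The wrist view shows the boss at about (249,130) with both bolts visible. The screw is held straight in the fingers, with its head at (254,263) and tip at (254,208). Next I'll measure both.

```bash
python3 - <<'E'
from h import *
c=load("w2");s=get_state()
x0,y0=190,55;im=c["pixels"][y0:190,x0:310];g=im.max(2)
m=((g<90)*255).astype(np.uint8)
k=max(cv2.findContours(m,cv2.RETR_EXTERNAL,cv2.CHAIN_APPROX_NONE)[0],key=cv2.contourArea)[:,0]+[x0,y0]
P=np.array([onz(c,u,.008)[:2]*1000 for u in k],np.float32);r=cv2.minAreaRect(P);print("foot",r,cv2.boxPoints(r))
# rim: bright pixels inside foot hull
hull=cv2.convexHull(k-[x0,y0]);hm=np.zeros_like(m);cv2.fillConvexPoly(hm,hull,255)
b=((g>130)&(cv2.erode(hm,np.ones((5,5)))>0)).astype(np.uint8)*255
for q in cv2.findContours(b,cv2.RETR_CCOMP,cv2.CHAIN_APPROX_NONE)[0]:
    if len(q)>25:
        P=np.array([onz(c,u,.051)[:2]*1000 for u in q[:,0]+[x0,y0]],np.float32);print("rim",cv2.fitEllipse(P),len(q))
# slot
x0,y0=225,240;im=c["pixels"][y0:300,x0:288];m=((im.max(2)<60)*255).astype(np.uint8)
n,l,st,ce=cv2.connectedComponentsWithStats(m);ztop=s["eef_pos"][2]+.006
for i in range(1,n):
    if st[i,4]>40:
        p=np.argwhere(l==i)[:,::-1].astype(float)+[x0,y0]
        P=np.array([onz(c,q,ztop)[:2] for q in p]);v=np.linalg.svd(P-P.mean(0))[2][0]
        print(st[i],P.mean(0)*1000,np.degrees(np.arctan2(v[1],v[0])),p.mean(0))
print("tip px exp",proj(c,(*s["eef_pos"][:2],s["eef_pos"][2]-.073)))
o=np.hstack([c["pixels"][60:190,190:320],c["pixels"][190:320,190:320]])
cv2.imwrite("pics/w2c.png",cv2.resize(o,None,fx=3,fy=3,interpolation=cv2.INTER_CUBIC)[:,:,::-1])
E
```

```text
foot ((488.69805908203125, -184.13851928710938), (65.71784973144531, 91.05745697021484), 67.51935577392578) [[ 434.06482 -197.09158]
 [ 518.2027  -231.90933]
 [ 543.3313  -171.18546]
 [ 459.19342 -136.3677 ]]
rim ((483.4017028808594, -195.04554748535156), (4.798978328704834, 7.7952423095703125), 70.66609954833984) 30
rim ((489.8340148925781, -184.7174530029297), (47.859989166259766, 51.13343048095703), 67.02417755126953) 181
rim ((490.2182922363281, -185.78848266601562), (27.076995849609375, 32.701171875), 161.8804931640625) 186
rim ((456.6806335449219, -169.1295928955078), (7.318692684173584, 7.533926963806152), 108.30117797851562) 42
[   0    0   63   60 1322] [ 527.60882268 -212.50720873] -27.606260716191414 [260.35930408 267.80559758]
[ 10  13  37  37 273] [ 526.26249042 -215.73558669] -3.494231452503866 [253.22344322 270.77655678]
tip px exp [257.2279471  211.13782246]
```

View pics/w2c.png

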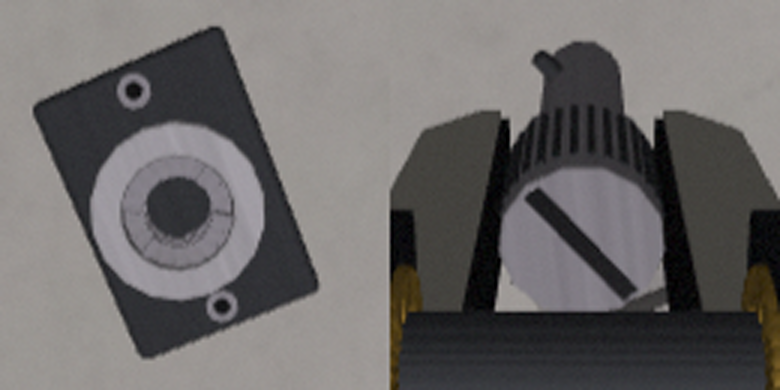

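```bash
python3 - <<'E'
from h import *
for n in("w1","w2"):
    c=load(n);print(c["hand_eye"].round(4).tolist(),c["K"][:2].round(1).tolist(),(-c["R"].T@c["t"]).round(4),c["R"].round(4).tolist())
for i in range(3):
    s=get_state();print(s["eef_pos"],np.degrees(s["orientation"]))
E
```

```text
[[-0.0009, -0.9628, -0.2702, 0.0771], [1.0, -0.001, 0.0002, 0.001], [-0.0005, -0.2702, 0.9628, -0.1451], [0.0, 0.0, 0.0, 1.0]] [[338.3, 0.0, 253.5], [0.0, 338.3, 191.2]] [0.4641 0.1912 0.3665] [[-0.9063, 0.4226, -0.0003], [0.4067, 0.8724, 0.2711], [0.1148, 0.2456, -0.9625]]
[[-0.0009, -0.963, -0.2696, 0.0752], [1.0, -0.0009, -0.0003, -0.0024], [0.0001, -0.2696, 0.963, -0.1451], [0.0, 0.0, 0.0, 1.0]] [[338.3, 0.0, 253.5], [0.0, 338.3, 191.2]] [ 0.4719 -0.1615  0.345 ] [[0.705, 0.7092, -0.0001], [0.6829, -0.6789, 0.2696], [0.1912, -0.1902, -0.963]]
[ 0.52696647 -0.21274787  0.19985854] [-1.79998015e+02  3.37836600e-03  1.35195202e+02]
[ 0.52696647 -0.21274787  0.19985854] [-1.79998015e+02  3.37836600e-03  1.35195202e+02]
[ 0.52696647 -0.21274787  0.19985854] [-1.79998015e+02  3.37836600e-03  1.35195202e+02]
```

The hand-eye calibration jitters on every call, so I'll average over several.

```bash
cat > avg.py <<'E'
from h import *
def avgwrist(n=14):
    s=get_state();T=np.eye(4);T[:3,:3]=Rot.from_euler("xyz",s["orientation"]).as_matrix();T[:3,3]=s["eef_pos"]
    cs=[camera("wrist") for _ in range(n)]
    H=np.array([k["hand_eye"] for k in cs]);E=H.mean(0);E[:3,:3]=Rot.from_matrix(H[:,:3,:3]).mean().as_matrix()
    c=cs[0];c["pixels"]=np.mean([k["pixels"] for k in cs],0).astype(np.uint8)
    W=np.linalg.inv(T@E);c["R"]=W[:3,:3];c["t"]=W[:3,3];c["hand_eye"]=E;return c,s,H
E
python3 - <<'E'
from avg import *
c,s,H=avgwrist();np.savez("w3.npz",**c)
print(s["clock"],c["hand_eye"].round(4).tolist(),(H[:,:3,3].std(0)*1000).round(2))
tops=[camera("top") for _ in range(6)];print(np.std([k["t"] for k in tops],0))
x0,y0=190,55;im=c["pixels"][y0:190,x0:310];g=im.max(2)
m=((g<90)*255).astype(np.uint8)
k=max(cv2.findContours(m,cv2.RETR_EXTERNAL,cv2.CHAIN_APPROX_NONE)[0],key=cv2.contourArea)[:,0]+[x0,y0]
P=np.array([onz(c,u,.008)[:2]*1000 for u in k],np.float32);r=cv2.minAreaRect(P);print("foot",r)
hull=cv2.convexHull(k-[x0,y0]);hm=np.zeros_like(m);cv2.fillConvexPoly(hm,hull,255)
b=((g>130)&(cv2.erode(hm,np.ones((5,5)))>0)).astype(np.uint8)*255
for q in cv2.findContours(b,cv2.RETR_CCOMP,cv2.CHAIN_APPROX_NONE)[0]:
    if len(q)>100:
        P=np.array([onz(c,u,.051)[:2]*1000 for u in q[:,0]+[x0,y0]],np.float32);print("rim",cv2.fitEllipse(P),cv2.minEnclosingCircle(P))
print("slot",onz(c,(253.2,270.8),s["eef_pos"][2]+.006),"tcp",s["eef_pos"])
tt,ss=load("top0"),tops[0]
for k in tops: print(onz(k,(333.2,199.5),.051)[:2].round(4),end=" ")
E
```

```text
5.05 [[-0.0009, -0.963, -0.2696, 0.0752], [1.0, -0.0009, -0.0003, -0.0024], [0.0001, -0.2696, 0.963, -0.1451], [0.0, 0.0, 0.0, 1.0]] [0. 0. 0.]
[0.00000000e+00 0.00000000e+00 2.22044605e-16]
foot ((488.6877136230469, -184.07400512695312), (65.62812805175781, 91.11431121826172), 67.609375)
rim ((489.7160339355469, -184.59820556640625), (47.98494338989258, 50.8492431640625), 67.9322738647461) ((492.496337890625, -185.89730834960938), 28.422637939453125)
rim ((491.31268310546875, -186.3841552734375), (27.751943588256836, 32.68292236328125), 140.82875061035156) ((489.3304138183594, -184.60047912597656), 17.262361526489258)
slot [ 0.52622532 -0.21570816  0.20585854] tcp [ 0.52696647 -0.21274787  0.19985854]
[ 0.4903 -0.1827] [ 0.4903 -0.1827] [ 0.4903 -0.1827] [ 0.4903 -0.1827] [ 0.4903 -0.1827] [ 0.4903 -0.1827]
```

Call:
play_rows:
  increments:
    - [[0, 0, 0, 20, -2, 0, 20], [0, 0, 0, 47.3, -3.9, 0, 20], [0, 0, 0, 47.3, -3.9, 30, 20], [0, 0, 0, 47.3, -3.9, 60, 20], [0, 0, 0, 47.3, -3.9, 70, 20], [0, 0, 0, 47.3, -3.9, 70, 20], [0, 0, 0, 47.3, -3.9, 70, 20], [0, 0, 0, 47.3, -3.9, 70, 20], [0, 0, 0, 47.3, -3.9, 70, 20]]

```text
clock: 6.95
eef_pos: [0.4917, -0.1828, 0.1312]
orientation: [3.141, 0.002, 2.357]
wrist_force: [0.7, 0.6, -0.6]
width: 0.0252
finger_force: 30.0
```

```bash
python3 - <<'E'
from h import *
s=get_state();print({k:np.round(v,4) for k,v in s.items() if k not in("qd","joint_efforts")})
S,_=camera("side"),0;T=camera("top")
o=np.hstack([S["pixels"][170:270,110:230],T["pixels"][150:250,275:395]])
cv2.imwrite("pics/a1.png",cv2.resize(o,None,fx=3.3,fy=3.3,interpolation=cv2.INTER_CUBIC)[:,:,::-1])
E
```

```text
{'clock': np.float64(6.95), 'joint_pos': array([-0.4538,  0.0049,  1.8235,  0.    ,  1.3108, -1.2402]), 'eef_pos': array([ 0.4917, -0.1828,  0.1312]), 'orientation': array([3.1408e+00, 2.3000e-03, 2.3572e+00]), 'wrist_force': array([ 0.6725,  0.6081, -0.6124]), 'torque': array([-0.0498,  0.0633,  0.0008]), 'finger_force': np.float64(29.9965), 'width': np.float64(0.0252)}
```

View pics/a1.png

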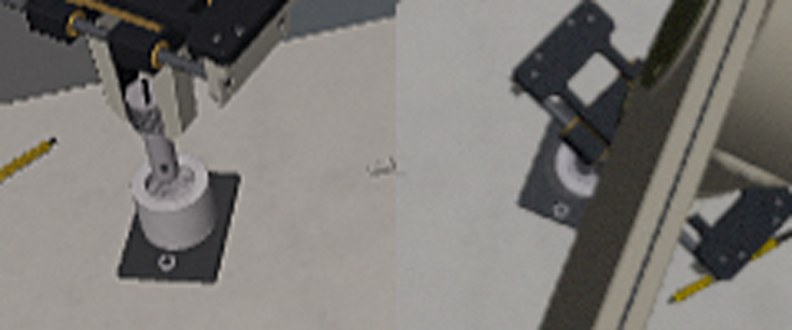

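The side view shows the screw upright, just above and centred over the bore. I'll lower it gently.

Call:
play_rows:
  increments:
    - [[0, 0, 0, 0, 0, 4, 20], [0, 0, 0, 0, 0, 8, 20], [0, 0, 0, 0, 0, 11, 20], [0, 0, 0, 0, 0, 14, 20], [0, 0, 0, 0, 0, 16, 20], [0, 0, 0, 0, 0, 16, 20]]

```text
clock: 7.65
eef_pos: [0.4904, -0.1822, 0.1131]
orientation: [-3.141, -0.001, 2.357]
wrist_force: [-0.5, -0.3, -1.2]
width: 0.0254
finger_force: 30.0
```

Call:
play_rows:
  increments:
    - [[0, 0, 0, 0, 0, 3, 20], [0, 0, 0, 0, 0, 6, 20], [0, 0, 0, 0, 0, 8, 20], [0, 0, 0, 0, 0, 9, 20], [0, 0, 0, 0, 0, 9, 20]]

```text
clock: 8.15
eef_pos: [0.4906, -0.1823, 0.1044]
orientation: [-3.141, -0.0, 2.357]
wrist_force: [0.2, -0.2, -1.5]
width: 0.0254
finger_force: 30.0
```

Call:
play_rows:
  increments:
    - [[0, 0, 0, 0, 0, 0.5, 20], [0, 0, 0, 0, 0, 1, 20], [0, 0, 0, 0, 0, 1, 20]]

```text
clock: 8.45
eef_pos: [0.4908, -0.1824, 0.1037]
orientation: [3.142, 0.0, 2.357]
wrist_force: [0.5, 0.1, -1.0]
width: 0.0254
finger_force: 30.0
```

Call:
play_rows:
  increments:
    - [[0, 0, 0, 0, 0, 0.5, 20], [0, 0, 0, 0, 0, 1, 20], [0, 0, 0, 0, 0, 1, 20]]

```text
clock: 8.75
eef_pos: [0.491, -0.1825, 0.1031]
orientation: [3.141, 0.001, 2.357]
wrist_force: [-0.4, 1.6, 3.5]
width: 0.0255
finger_force: 30.0
```

Call:
play_rows:
  increments:
    - [[0, 0, 0, 0, 0, 0.5, 20], [0, 0, 0, 0, 0, 1, 20], [0, 0, 0, 0, 0, 1, 20]]

```text
clock: 9.05
eef_pos: [0.4912, -0.1826, 0.1029]
orientation: [3.141, 0.001, 2.357]
wrist_force: [-2.3, 1.0, 8.9]
width: 0.0255
finger_force: 30.0
```

Contact came at the expected height. Now I'll turn backward along the ramp, rising with it.

Call:
play_rows:
  increments:
    - [[0, 0, -5, 0, 0, -0.5, 20], [0, 0, -10, 0, 0, -0.8, 20], [0, 0, -15, 0, 0, -1, 20], [0, 0, -20, 0, 0, -1.2, 20], [0, 0, -25, 0, 0, -1.5, 20], [0, 0, -30, 0, 0, -1.7, 20], [0, 0, -35, 0, 0, -1.9, 20], [0, 0, -35, 0, 0, -1.9, 20]]

```text
clock: 9.85
eef_pos: [0.4913, -0.1828, 0.1046]
orientation: [-3.141, 0.001, 2.971]
wrist_force: [-1.6, 0.3, 7.1]
width: 0.0254
finger_force: 30.0
```

```bash
python3 - <<'E'
from h import *
s=get_state();print({k:np.round(v,4) for k,v in s.items() if k not in("qd","joint_efforts")})
E
```

```text
{'clock': np.float64(9.85), 'joint_pos': array([-4.5380e-01,  3.4300e-02,  1.8454e+00, -4.0000e-04,  1.2603e+00,
       -1.8542e+00]), 'eef_pos': array([ 0.4913, -0.1828,  0.1046]), 'orientation': array([-3.1408e+00,  1.4000e-03,  2.9713e+00]), 'wrist_force': array([-1.6201,  0.2911,  7.1063]), 'torque': array([0.0202, 0.4836, 0.0258]), 'finger_force': np.float64(30.0008), 'width': np.float64(0.0254)}
```

Call:
play_rows:
  increments:
    - [[0, 0, -5, 0, 0, -0.2, 20], [0, 0, -10, 0, 0, -0.4, 20], [0, 0, -14, 0, 0, -0.4, 20], [0, 0, -18, 0, 0, -0.4, 20], [0, 0, -22, 0, 0, -0.4, 20], [0, 0, -26, 0, 0, -0.4, 20], [0, 0, -30, 0, 0, -0.4, 20], [0, 0, -34, 0, 0, -0.4, 20], [0, 0, -34, 0, 0, -0.4, 20]]

```text
clock: 10.75
eef_pos: [0.4905, -0.1824, 0.1036]
orientation: [3.141, -0.0, -2.721]
wrist_force: [-0.1, -0.2, -1.2]
width: 0.0255
finger_force: 30.0
```

Axial force is gone, so the pin has left the ramp. Now I'll lower into the pocket.

Call:
play_rows:
  increments:
    - [[0, 0, 0, 0, 0, 1.5, 20], [0, 0, 0, 0, 0, 3, 20], [0, 0, 0, 0, 0, 4.5, 20], [0, 0, 0, 0, 0, 5.5, 20], [0, 0, 0, 0, 0, 6, 20], [0, 0, 0, 0, 0, 6, 20]]

```text
clock: 11.35
eef_pos: [0.4906, -0.1823, 0.0978]
orientation: [3.141, -0.0, -2.722]
wrist_force: [-0.7, -0.9, -1.3]
width: 0.0256
finger_force: 30.0
```

Call:
play_rows:
  increments:
    - [[0, 0, 0, 0, 0, 0.5, 20], [0, 0, 0, 0, 0, 1, 20], [0, 0, 0, 0, 0, 1.5, 20], [0, 0, 0, 0, 0, 1.5, 20]]

```text
clock: 11.75
eef_pos: [0.491, -0.1824, 0.0974]
orientation: [-3.141, 0.0, -2.722]
wrist_force: [-3.2, -0.4, 8.0]
width: 0.0252
finger_force: 30.0
```

Seated in the pocket at the expected height (pin about 44 mm). Now forward, sinking 0.05 mm per degree.

Call:
play_rows:
  increments:
    - [[0, 0, 3, 0, 0, -0.8, 20], [0, 0, 8, 0, 0, -0.6, 20], [0, 0, 14, 0, 0, -0.3, 20], [0, 0, 20, 0, 0, 0, 20], [0, 0, 26, 0, 0, 0.3, 20], [0, 0, 32, 0, 0, 0.6, 20], [0, 0, 38, 0, 0, 0.9, 20], [0, 0, 44, 0, 0, 1.2, 20], [0, 0, 50, 0, 0, 1.5, 20], [0, 0, 50, 0, 0, 1.5, 20]]

```text
clock: 12.75
eef_pos: [0.491, -0.1822, 0.0951]
orientation: [3.141, 0.0, 2.687]
wrist_force: [-0.4, 1.1, 0.3]
width: 0.0254
finger_force: 30.0
```

```bash
python3 - <<'E'
from h import *
s=get_state();print({k:np.round(v,4) for k,v in s.items() if k not in("qd","joint_efforts")},np.degrees(s["orientation"][2]))
E
```

```text
{'clock': np.float64(12.75), 'joint_pos': array([-4.5350e-01,  4.5600e-02,  1.8525e+00,  5.0000e-04,  1.2430e+00,
       -1.5701e+00]), 'eef_pos': array([ 0.491 , -0.1822,  0.0951]), 'orientation': array([3.1412e+00, 5.0000e-04, 2.6872e+00]), 'wrist_force': array([-0.3914,  1.1094,  0.2598]), 'torque': array([0.1201, 0.0394, 0.0072]), 'finger_force': np.float64(29.9994), 'width': np.float64(0.0254)} 153.96415565324682
```

Call:
play_rows:
  increments:
    - [[0, 0, 6, 0, 0, 0.3, 20], [0, 0, 12, 0, 0, 0.6, 20], [0, 0, 18, 0, 0, 0.9, 20], [0, 0, 24, 0, 0, 1.2, 20], [0, 0, 30, 0, 0, 1.5, 20], [0, 0, 36, 0, 0, 1.8, 20], [0, 0, 42, 0, 0, 2.1, 20], [0, 0, 48, 0, 0, 2.4, 20], [0, 0, 54, 0, 0, 2.7, 20], [0, 0, 60, 0, 0, 3, 20], [0, 0, 66, 0, 0, 3.3, 20], [0, 0, 70, 0, 0, 3.5, 20]]

```text
clock: 13.95
eef_pos: [0.491, -0.1825, 0.0918]
orientation: [3.141, 0.0, 1.467]
wrist_force: [-0.2, -1.0, 1.9]
width: 0.0256
finger_force: 30.0
```

Call:
play_rows:
  increments:
    - [[0, 0, 6, 0, 0, 0.3, 20], [0, 0, 12, 0, 0, 0.6, 20], [0, 0, 18, 0, 0, 0.9, 20], [0, 0, 24, 0, 0, 1.2, 20], [0, 0, 30, 0, 0, 1.5, 20], [0, 0, 36, 0, 0, 1.8, 20], [0, 0, 42, 0, 0, 2.1, 20], [0, 0, 48, 0, 0, 2.4, 20], [0, 0, 54, 0, 0, 2.7, 20], [0, 0, 60, 0, 0, 3, 20], [0, 0, 60, 0, 0, 3, 20]]

```text
clock: 15.05
eef_pos: [0.4912, -0.1824, 0.0888]
orientation: [3.141, -0.001, 0.421]
wrist_force: [-0.4, 0.5, 1.8]
width: 0.0257
finger_force: 30.0
```

Call:
play_rows:
  increments:
    - [[0, 0, 8, 0, 0, 0.4, 20], [0, 0, 16, 0, 0, 0.8, 20], [0, 0, 24, 0, 0, 1.2, 20], [0, 0, 32, 0, 0, 1.6, 20], [0, 0, 40, 0, 0, 2, 20], [0, 0, 48, 0, 0, 2.4, 20], [0, 0, 56, 0, 0, 2.8, 20], [0, 0, 64, 0, 0, 3.2, 20], [0, 0, 72, 0, 0, 3.6, 20], [0, 0, 80, 0, 0, 4, 20], [0, 0, 88, 0, 0, 4.4, 20], [0, 0, 90, 0, 0, 4.5, 20]]

```text
clock: 16.25
eef_pos: [0.4911, -0.1828, 0.0843]
orientation: [-3.141, -0.001, -1.15]
wrist_force: [-0.0, -1.2, 1.1]
width: 0.026
finger_force: 30.0
```

```bash
python3 - <<'E'
from h import *
s=get_state();print({k:np.round(v,4) for k,v in s.items() if k not in("qd","joint_efforts")},np.degrees(s["orientation"][2]))
E
```

```text
{'clock': np.float64(16.25), 'joint_pos': array([-4.5390e-01,  5.9600e-02,  1.8596e+00, -4.0000e-04,  1.2213e+00,
        2.2673e+00]), 'eef_pos': array([ 0.4911, -0.1828,  0.0843]), 'orientation': array([-3.1412e+00, -1.1000e-03, -1.1502e+00]), 'wrist_force': array([-0.0282, -1.1667,  1.0869]), 'torque': array([-0.2291,  0.2081, -0.0008]), 'finger_force': np.float64(29.999), 'width': np.float64(0.026)} -65.9036607984174
```

Three quarters done. I'll regrip: open, turn back 104° and close.

Call:
play_rows:
  increments:
    - [[0, 0, 0, 0, 0, 0, 26], [0, 0, 0, 0, 0, 0, 32], [0, 0, 0, 0, 0, 0, 42], [0, 0, 0, 0, 0, 0, 42], [0, 0, -8, 0, 0, 0, 42], [0, 0, -16, 0, 0, 0, 42], [0, 0, -24, 0, 0, 0, 42], [0, 0, -32, 0, 0, 0, 42], [0, 0, -40, 0, 0, 0, 42], [0, 0, -48, 0, 0, 0, 42], [0, 0, -56, 0, 0, 0, 42], [0, 0, -64, 0, 0, 0, 42]]

```text
clock: 17.45
eef_pos: [0.4907, -0.1822, 0.0838]
orientation: [-3.141, 0.0, -0.027]
wrist_force: [0.4, 0.3, -0.2]
width: 0.0424
finger_force: 0.0
```

Call:
play_rows:
  increments:
    - [[0, 0, -8, 0, 0, 0, 42], [0, 0, -16, 0, 0, 0, 42], [0, 0, -24, 0, 0, 0, 42], [0, 0, -32, 0, 0, 0, 42], [0, 0, -40, 0, 0, 0, 42], [0, 0, -40, 0, 0, 0, 42]]

```text
clock: 18.05
eef_pos: [0.4907, -0.1822, 0.0838]
orientation: [-3.141, 0.0, 0.668]
wrist_force: [0.4, 0.1, 1.1]
width: 0.0421
finger_force: 0.0
```

```bash
python3 - <<'E'
from h import *
c,s=wrist();print({k:np.round(v,4) for k,v in s.items() if k not in("qd","joint_efforts")},np.degrees(s["orientation"][2]))
x0,y0=225,240;im=c["pixels"][y0:300,x0:288];m=((im.max(2)<60)*255).astype(np.uint8)
n,l,st,ce=cv2.connectedComponentsWithStats(m)
for i in range(1,n):
    if st[i,4]>40:
        p=np.argwhere(l==i)[:,::-1].astype(float)+[x0,y0]
        P=np.array([onz(c,q,s["eef_pos"][2]+.006)[:2] for q in p]);e=np.linalg.svd(P-P.mean(0));v=e[2][0]
        print(st[i],P.mean(0)*1000,np.degrees(np.arctan2(v[1],v[0])),e[1])
cv2.imwrite("pics/rg.png",c["pixels"][:,:,::-1])
E
```

```text
{'clock': np.float64(18.05), 'joint_pos': array([-4.5360e-01,  5.9900e-02,  1.8602e+00,  1.0000e-04,  1.2218e+00,
        4.4960e-01]), 'eef_pos': array([ 0.4907, -0.1822,  0.0838]), 'orientation': array([-3.1413,  0.    ,  0.6676]), 'wrist_force': array([0.3573, 0.081 , 1.1242]), 'torque': array([-0.0772,  0.0784,  0.016 ]), 'finger_force': np.float64(0.0), 'width': np.float64(0.0421)} 38.25045894431828
[  0   0  17  18 122] [ 490.78956216 -168.83775732] 178.92030144721758 [0.02749838 0.01218162]
[46  0  8 24 80] [ 502.25237326 -185.04717017] -127.05039427377035 [0.0262873  0.00614312]
[  2  17  47  25 293] [ 487.06885318 -182.9643004 ] 154.5830155632824 [0.11406501 0.01456569]
[  0  54  63   6 378] [ 477.42633755 -194.00087736] -51.77479321298624 [0.16547605 0.01768864]
```

The slot sits at 154.6°, so the screw has turned 270° as planned. Now I'll grip and do the last quarter.

Call:
play_rows:
  increments:
    - [[0, 0, 0, 0, 0, 0, 30], [0, 0, 0, 0, 0, 0, 20], [0, 0, 0, 0, 0, 0, 20], [0, 0, 0, 0, 0, 0, 20], [0, 0, 0, 0, 0, 0, 20], [0, 0, 6, 0, 0, 0.3, 20], [0, 0, 12, 0, 0, 0.6, 20], [0, 0, 18, 0, 0, 0.9, 20], [0, 0, 24, 0, 0, 1.2, 20], [0, 0, 30, 0, 0, 1.5, 20], [0, 0, 36, 0, 0, 1.8, 20], [0, 0, 42, 0, 0, 2.1, 20]]
  force: 30

```text
clock: 19.3
eef_pos: [0.4907, -0.1822, 0.0818]
orientation: [-3.141, 0.0, -0.073]
wrist_force: [-0.3, 0.4, -0.8]
width: 0.0253
finger_force: 30.0
```

Call:
play_rows:
  increments:
    - [[0, 0, 6, 0, 0, 0.3, 20], [0, 0, 12, 0, 0, 0.6, 20], [0, 0, 18, 0, 0, 0.9, 20], [0, 0, 24, 0, 0, 1.2, 20], [0, 0, 30, 0, 0, 1.5, 20], [0, 0, 36, 0, 0, 1.8, 20], [0, 0, 42, 0, 0, 2.1, 20], [0, 0, 48, 0, 0, 2.4, 20], [0, 0, 50, 0, 0, 2.5, 20], [0, 0, 50, 0, 0, 2.5, 20], [0, 0, 50, 0, 0, 2.5, 20]]

```text
clock: 20.4
eef_pos: [0.4919, -0.1829, 0.0811]
orientation: [-3.14, -0.002, -0.942]
wrist_force: [-1.7, 0.9, 10.4]
width: 0.0255
finger_force: 30.0
```

```bash
python3 - <<'E'
from h import *
c,s=wrist();print({k:np.round(v,4) for k,v in s.items() if k not in("qd","joint_efforts")},np.degrees(s["orientation"][2]))
x0,y0=225,240;im=c["pixels"][y0:300,x0:288];m=((im.max(2)<60)*255).astype(np.uint8)
n,l,st,ce=cv2.connectedComponentsWithStats(m)
for i in range(1,n):
    if st[i,4]>40:
        p=np.argwhere(l==i)[:,::-1].astype(float)+[x0,y0]
        P=np.array([onz(c,q,s["eef_pos"][2]+.006)[:2] for q in p]);e=np.linalg.svd(P-P.mean(0));v=e[2][0]
        print(st[i],P.mean(0)*1000,np.degrees(np.arctan2(v[1],v[0])),e[1])
S=camera("side");o=np.hstack([c["pixels"][180:330,170:345],S["pixels"][155:305,60:235]])
cv2.imwrite("pics/fin.png",cv2.resize(o,None,fx=2.2,fy=2.2,interpolation=cv2.INTER_CUBIC)[:,:,::-1])
E
```

```text
{'clock': np.float64(20.4), 'joint_pos': array([-4.5370e-01,  6.4300e-02,  1.8610e+00, -1.0000e-04,  1.2136e+00,
        2.0588e+00]), 'eef_pos': array([ 0.4919, -0.1829,  0.0811]), 'orientation': array([-3.1404e+00, -2.5000e-03, -9.4170e-01]), 'wrist_force': array([-1.6565,  0.8618, 10.4244]), 'torque': array([0.2159, 0.5506, 0.0148]), 'finger_force': np.float64(30.0019), 'width': np.float64(0.0255)} -53.95486078251906
[  0   0  11  49 191] [ 503.21824542 -182.82449807] 117.72389148794045 [0.08850281 0.01476461]
[  0   0  63  60 808] [ 480.67316348 -184.0465332 ] 93.74547325509985 [0.33791476 0.18063321]
[  5  18  48  25 285] [ 489.0032437  -183.20530659] 61.95558717035358 [0.11254073 0.01403554]
```

View pics/fin.png

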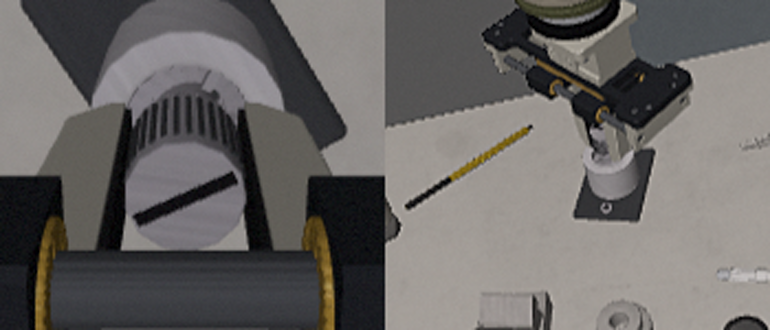

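The slot is now at 62°, so a full 362° forward from the pocket. The head sits just above the rim and is still gripped. I'll relax the 10 N push.

Call:
play_rows:
  increments:
    - [[0, 0, 0, 0, 0, -0.6, 20], [0, 0, 0, 0, 0, -1.2, 20], [0, 0, 0, 0, 0, -1.6, 20], [0, 0, 0, 0, 0, -1.6, 20], [0, 0, 0, 0, 0, -1.6, 20]]

```text
clock: 21.0
eef_pos: [0.4913, -0.1825, 0.0812]
orientation: [-3.141, -0.001, -0.941]
wrist_force: [4.0, -0.7, 1.9]
width: 0.0257
finger_force: 30.0
```

Call:
play_rows:
  increments:
    - [[0, 0, 0, 0, 0, -1, 20], [0, 0, 0, 0, 0, -2, 20], [0, 0, 0, 0, 0, -3, 20], [0, 0, 0, 0, 0, -3, 20]]

```text
clock: 21.4
eef_pos: [0.4896, -0.1817, 0.0818]
orientation: [3.14, 0.002, -0.941]
wrist_force: [6.6, -3.0, -13.7]
width: 0.0255
finger_force: 30.0
```

Call:
play_rows:
  increments:
    - [[0, 0, 0, 0, 0, 1, 20], [0, 0, 0, 0, 0, 2, 20], [0, 0, 0, 0, 0, 2, 20], [0, 0, 0, 0, 0, 2, 20]]

```text
clock: 21.8
eef_pos: [0.49, -0.182, 0.0814]
orientation: [3.141, 0.002, -0.941]
wrist_force: [0.7, 0.4, -3.9]
width: 0.0252
finger_force: 30.0
```

The pull was resisted with -14 N, so the thread holds the screw. Handing in.

```bash
python3 -c "
from plant import close_job
print(close_job())"
```

```text
the job is handed in; nothing more can be done
None
```

The screw was dropped off the thread starts into the pocket and turned one full turn forward; a light upward pull met resistance, so the thread has it. I handed the job in at about 22 s with the head still gripped; nothing else in the scene was deliberately touched, and I took no closing picture of the rest.

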